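# Shut and bolt the hasp of a tool case

## Robot

A 6-joint arm with a two-finger parallel gripper is mounted at the origin on the work surface. World frame = base frame: x ahead of the robot, y to its left, z up, the work surface at z = 0. Lengths are in m, angles in rad, forces in N, time in s.
With the tool pointing down it reaches from about 0.375 to 0.9 m from the base axis. Payload 3.1 kg.
Tool frame: the origin (TCP) lies midway between the tips of the shut fingers; the grasp point (between the pads) lies 19 mm behind it; z points along the fingers, y is the line along which they close (so a half turn about z gives the same grasp; the last joint's range is limited). The gripper opens to 87 mm and grips with 3 to 60 N. Pads are 19 mm wide; open, the fingers measure 117 mm over their backs; the gripper's body (75 mm by 190 mm) begins 51 mm behind the grasp point.
Start: joints at [1.165, 0.527, 1.433, -0, 1.181, -0.178], TCP at [0.141, 0.609, 0.223] pointing down, gripper open.
Joint ranges: [-3.08, 3.08], [-0.75, 2.2], [0.22, 2.44], [-1.43, 4.57], [0, 2.65], [-2.85, 2.85]. Speed limits (rad/s): [2.79, 2.79, 3.14, 3.14, 3.14, 3.14].

## Interface

Orientations are given as a unit quaternion [x, y, z, w].
In Python, from rig import robot gives the robot as it stands.
- The arm moves only by the shell command python3 -m jog 'ROWS' [FORCE]. ROWS is a JSON object of lists of equal length, an entry for each row: "dp": the shift along the tool's x, y, z in mm, a list of three; "delta_rot": the turn, a rotation vector about the tool's x, y, z in rad, a list of three; "gripper": the opening, from -1 (shut) to 1 (fully open). A call has 1 to 12 rows; each row is the pose to reach, as a shift and turn from the pose commanded when the call began, along the tool's axes at that moment; what a row does not reach only later rows make up. A row lasts 1/10 s, in which the tool goes at most 50 mm and 8.59 degrees, less where a joint would pass 70% of its speed; a pose out of reach is approached as far as the arm can. A call with a gripper value outside its range is refused whole. The fingers move at their own pace and stop on an object; FORCE is the grip in N (left out, the last holds). Time passes only in rows, so rows that repeat a pose let the fingers close. It gives the time, the measured TCP pose, the force, the opening and the grip force at its end, in the units of the state.
- robot.get_obs(): the state, without advancing time (a new reading comes with each control period).
- robot.camera(name): name is "scene" or "side" or "wrist"; returns the picture (480x640x3 uint8, red, green, blue); there is no depth.
- robot.camera_model(name): a dict with "fx", "fy", "cx", "cy" (pixels), "xyz" and "orientation" of the camera in the world; the wrist camera has in their place "T_tool_cam" (4x4, takes a point from camera to tool coordinates, whose origin is the TCP and whose axes are the flange's). Camera axes: x right, y down, z forward; pixel columns grow to the right and rows downward; lengths in m; the calibration is good to about 2 mm. A picture is of the moment at which its call begins: read the wrist's pose just before it. camera_model takes no time and is no camera call.
- robot.hand_in(): hands the job in; it is judged then, once.
Trained networks look in the newest picture that a camera, given by its name, has taken for a name from the list of things; names that differ only in an ending like _2 or _b are one class to them, and where a whole thing is asked for, a point or a joint stands for the part that bears it (a point fixed in the world has none). Each returns a list of dicts, best first, with "score" (0 to 1); they miss things now and then, are a little off and sometimes report something else, mostly with a low value. They report only what shows in the picture. A call takes as long as a camera call.
- robot.search_frame(name, camera): "rect" ([left, top, right, bottom] in pixels, round what is visible of it).
The state is a dict: "time": time; "q": joint angles; "joint_velocities": joint speeds; "joint_torque": joint torques, N m; "position": TCP position; "tool_rot": TCP orientation; "ft_force": force on the tool from outside, world axes, zero at the start; "moment": the same for the moment, N m; "grip_width": finger opening in m; "grip_force": force on a finger pad.
Only numpy, scipy, OpenCV 4.12 (cv2) and the standard library are available. Lean on these libraries where they do the work, as an engineer would, in place of code of your own. Each camera call takes 0.05 s, during which the arm holds its last target. There are 200 camera calls.

## Task

Shut the black tool case for transport: press its lid, which stands ajar, fully down, swing the hasp strap on the lid over the staple and press it down flat until it snaps under the sprung nose, then slide the bolt fully home through the staple. Do it in that order, do not force anything (a firm fingertip press is enough, never a heavy shove), and leave the things lying around the case and the tin on it where they are.

Things in the scene. Friction and masses are not known exactly. Their poses are not given: they have to be found in the camera images.
- case: Black tool case fixed to the table, 300 (its x) x 360 (its y) x 120 mm high. Origin: centre of its underside; x points away from the robot (yaw within 0.3 rad), z up. Lid (near 175 mm) and fixed deck (far 125 mm, carries staple and bolt) are flush at z 120 mm when shut. With the lid shut the hasp's hinge line runs along y at x 20, z 126 mm. Loose things around the case are lower than its top.
- lid (a joint): Lid angle in rad: 0 shut, starts ajar at 0.12 to 0.30; hinged along the case's near edge, far edge rises. Stiff friction hinge: it stays where it is left; 5 to 9 N down near its free edge moves it, and at 0 it comes to a hard stop.
- lid_edge (a point): Point on the lid's upper face, 25 mm in from its free (far) edge and 130 mm to the case's -y side of its middle, clear of the hasp: a good place to press.
- hasp (a joint): Hasp angle to the lid in rad: 0 flat on the deck over the staple, pi/2 upright on a shut lid; starts leaning back towards the robot at 1.75 to 2.35. Stiff: stays where left, 1 to 2 N at its end moves it. Below about 0.2 its window's edge rides on the sprung nose: 6 to 11 N straight down on its solid end snaps it to 0 (hard stop), where the nose holds it; short of that it stops the bolt.
- hasp_hinge (a point): Middle of the hasp's hinge axis (axis along the case's y), at the lid's free edge, 6 mm above the lid's face.
- hasp_end (a point): Middle of the strap's free end, 110 mm from the hinge axis (both at mid thickness). Steel plate 44 mm wide, 4 mm thick, along the case's x and centred 60 mm to its +y side, with a window 44 x 20 mm from 26 to 70 mm from the hinge; solid from 70 to 110 mm: press there.
- bolt (a joint): Bolt travel in m: 0 withdrawn (starts 0 to 0.010), 0.060 fully home through the staple, at a hard stop. Moves along the case's +y; friction about 3 N, stays where it is left. It meets the strap if the strap is not fully down.
- bolt_grip (a point): Centre of the top of the bolt's upright round grip, 12 mm in diameter, top 180 mm above the table, standing on the bolt's rod (10 mm diameter, along the case's y, axis 136 mm above the table). Two bridges guide the rod, 20 mm behind the withdrawn grip and 20 mm ahead of the home grip, 145 mm above the table: push the grip's side above them.
- staple (a point): Centre of the staple's eye, 136 mm above the table, fixed on the deck; the upright loop of 5 mm bar stands up through the shut strap's window to 148 mm, and the bolt's rod passes through it along the case's y.
- tin: Small round tin, 46 mm wide and 52 mm high, standing on the case's deck at its far +y corner; origin under its centre. Leave it alone.
- offcut_far: Wood offcut 200 x 60 x 35 mm lying beyond the case; origin under its centre. Leave it alone.
- offcut_side: Wood offcut 180 x 70 x 35 mm lying at the case's -y side; origin under its centre. Leave it alone.
- cartridge: Yellow sealant cartridge 48 mm wide and 285 mm long with its nozzle, lying at the case's +y side; origin under its middle. Leave it alone.
- screwdriver: Screwdriver lying beyond the case. Leave it alone.
- screw_jar: Clear jar 68 mm wide, 85 mm high, standing at the case's -y side; origin under its centre. Leave it alone.
- nose (a point): Crest of the sprung round steel nose beside the staple: 14 mm wide, 13 mm above the shut strap's face, 64 mm from the hasp's hinge axis; it bears on the outer edge of the window and gives way by a few mm towards the robot.

How it is judged:
On the way, in this order (a step that is already met when the one before it is completed fails the run):
1. the lid is shut, the bolt still drawn back (value of joint lid below 0.02 rad and value of joint bolt below 0.025 m), for 0.1 s.
2. the hasp is snapped flat over the staple, the bolt still drawn back (all of step 1 and value of joint hasp below 0.04 rad), for 0.2 s.
3. the bolt is home through the staple (value of joint hasp below 0.04 rad and value of joint bolt above 0.054 m), for 0.2 s.
At the end, for the whole second after the job is handed in: The lid is shut (within 0.02 rad), the hasp lies flat over the staple (within 0.04 rad) and the bolt is home through the staple (at least 54 of its 60 mm) (all of step 3 and value of joint lid below 0.02 rad); the robot touches nothing.
It fails at once if the case or anything on it is forced (over 80 N from the robot) (contact force between any of the fingers, the arm and case above 80 N).
It fails at once if the tin is shifted by over 20 mm or tipped (distance of tin from where it was at the start of the episode above 0.02 m or angle between tin's own z axis and vertical above 0.3 rad).
It fails at once if something lying around the case is shifted by over 30 mm (distance of any of offcut_far, offcut_side, cartridge, screwdriver, screw_jar from where it was at the start of the episode above 0.03 m).
It also fails if it takes over 69 s, if anything falls off the work surface, if the arm or the gripper's body presses on something with over 40 N, if the wrist force passes 120 N, or if a joint passes its speed limit or range.

## Working session

There is one attempt and no reset: what is moved stays moved. The work goes in short steps, Python scripts to look and compute and a shell command to move; the robot and the scene stay as the last step left them, time stands still between calls to the robot, and variables do not carry over. Pictures are saved under pics/ and viewed, at most 10 in all, crops included, and the job is handed in when it is done.

```bash
mkdir -p pics; ls; python3 - <<'E'
from rig import robot
import cv2,numpy as np
o=robot.get_obs();print({k:np.round(v,3).tolist() for k,v in o.items()})
for c in ["scene","side"]:
    im=robot.camera(c);cv2.imwrite(f"pics/{c}0.png",im[:,:,::-1])
    print(c,{k:np.round(v,4).tolist() for k,v in robot.camera_model(c).items()})
    for n in ["case","lid_edge","hasp","hasp_end","hasp_hinge","bolt_grip","staple","nose","tin","screw_jar"]:
        r=robot.search_frame(n,c);print(n,[(np.round(x["rect"]).tolist(),round(x["score"],2)) for x in r[:2]])
E
```

```text
pics
{'time': 0.0, 'q': [1.165, 0.529, 1.434, -0.0, 1.181, -0.178], 'joint_velocities': [-0.001, -0.0, 0.0, 0.0, 0.001, -0.0], 'joint_torque': [0.001, -44.005, -17.659, 0.063, 0.058, -0.0], 'position': [0.141, 0.608, 0.222], 'tool_rot': [0.114, 0.994, -0.001, -0.0], 'ft_force': [1.135, 0.194, 0.097], 'moment': [0.03, -0.038, 0.041], 'grip_force': 0.0, 'grip_width': 0.087}
scene {'fx': 610.8349, 'fy': 610.8349, 'cx': 316.8083, 'cy': 236.5392, 'xyz': [1.4124, -0.6905, 0.8874], 'orientation': [0.8087, 0.3668, -0.1964, -0.4158]}
case [([190.0, 145.0, 397.0, 336.0], 0.81)]
lid_edge [([194.0, 145.0, 348.0, 251.0], 0.61), ([198.0, 303.0, 294.0, 364.0], 0.61)]
hasp [([287.0, 147.0, 322.0, 196.0], 0.59)]
hasp_end [([290.0, 149.0, 322.0, 200.0], 0.55)]
hasp_hinge [([288.0, 144.0, 323.0, 200.0], 0.9)]
bolt_grip [([283.0, 221.0, 324.0, 264.0], 0.64), ([357.0, 184.0, 377.0, 212.0], 0.51)]
staple [([191.0, 144.0, 394.0, 336.0], 0.69)]
nose [([191.0, 146.0, 396.0, 338.0], 0.83)]
tin [([355.0, 181.0, 373.0, 212.0], 0.92)]
screw_jar [([158.0, 313.0, 191.0, 372.0], 0.72)]
side {'fx': 452.8417, 'fy': 452.8417, 'cx': 319.4089, 'cy': 234.2801, 'xyz': [0.4922, 0.7265, 0.8444], 'orientation': [-0.0504, 0.9155, -0.3982, 0.0263]}
case [([273.0, 192.0, 442.0, 361.0], 0.66)]
lid_edge [([327.0, 190.0, 435.0, 313.0], 0.7), ([312.0, 211.0, 324.0, 266.0], 0.49)]
hasp [([345.0, 211.0, 383.0, 265.0], 0.96), ([323.0, 189.0, 440.0, 311.0], 0.33)]
hasp_end [([344.0, 209.0, 381.0, 265.0], 0.58)]
hasp_hinge [([343.0, 215.0, 386.0, 265.0], 0.88)]
bolt_grip [([311.0, 209.0, 322.0, 265.0], 0.48)]
staple []
nose [([272.0, 193.0, 441.0, 360.0], 0.78)]
tin [([301.0, 284.0, 328.0, 319.0], 0.65)]
screw_jar [([324.0, 162.0, 344.0, 195.0], 0.62), ([323.0, 188.0, 438.0, 315.0], 0.49)]
```

```bash
python3 - <<'E'
import cv2
a=cv2.imread("pics/scene0.png")[120:390,130:430];cv2.imwrite("pics/a.png",cv2.resize(a,None,fx=2.2,fy=2.2,interpolation=cv2.INTER_CUBIC))
a=cv2.imread("pics/side0.png")[140:380,240:460];cv2.imwrite("pics/b.png",cv2.resize(a,None,fx=2.5,fy=2.5,interpolation=cv2.INTER_CUBIC))
E
```

```text
(no output)
```

View pics/a.png

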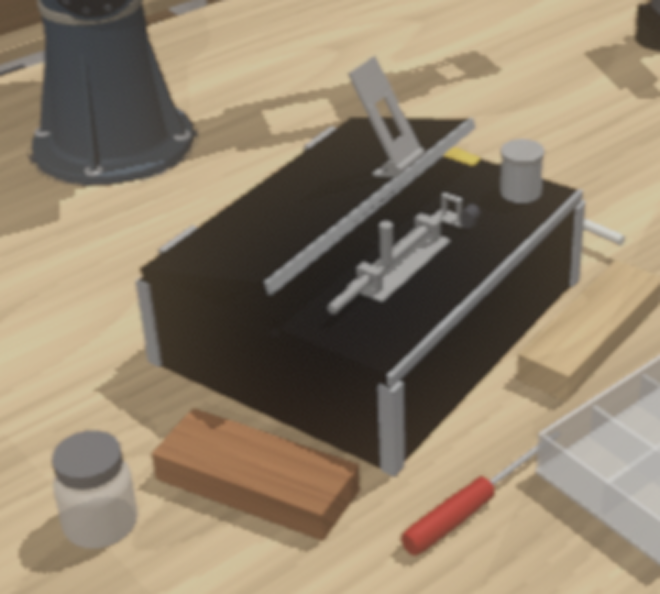

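View pics/b.png

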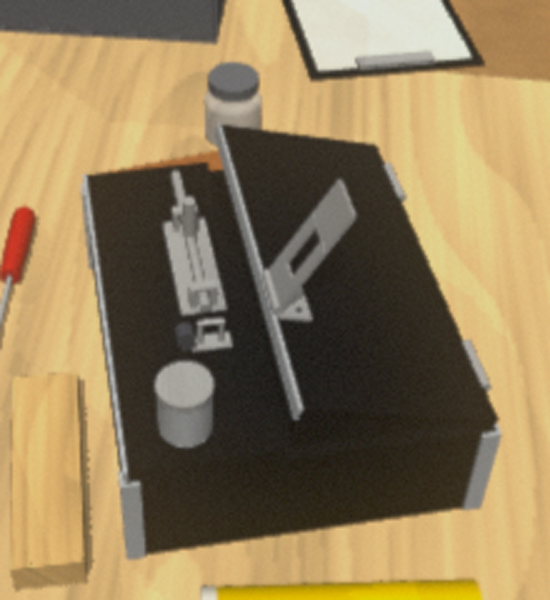

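Scene picture: the lid is ajar and the hasp leans back, with its end at about (296,150). The grip top is at (305.5,222), the staple top at (335,209) and the tin at (364,198). In the side picture the hasp end is at (380,219), the grip top at (316,220) and the staple top at (324,269). I'll fit the case model to these points.

```bash
cat > h.py <<'E'
import numpy as np,json
from scipy.spatial.transform import Rotation as R
from scipy.optimize import least_squares
from rig import robot
def proj(c,P):
    m=robot.camera_model(c);p=R.from_quat(m["orientation"]).inv().apply(np.asarray(P)-m["xyz"])
    return np.array([m["fx"]*p[0]/p[2]+m["cx"],m["fy"]*p[1]/p[2]+m["cy"]])
def W(v,P): # case->world
    return np.r_[v[0],v[1],0]+R.from_euler('z',v[2]).apply(P)
def L(v,P,a): # lid rotated by a about near top edge
    h=np.array([-.15,0,v[7]]);return W(v,h+R.from_euler('y',-a).apply(np.array(P)-h))
def pts(v):
    th,ha,sx,gy=v[3:7];d=np.array([np.cos(ha),0,np.sin(ha)])*.11
    return dict(fm=W(v,[.15,-.18,.12]),fp=W(v,[.15,.18,.12]),lm=L(v,[.025,-.18,.12],th),lp=L(v,[.025,.18,.12],th),
     he=L(v,np.array([.02,.06,.126])+d,th),gt=W(v,[sx,gy,.18]),st=W(v,[sx,.06,.148]),bm=W(v,[.15,-.18,0]))
E
cat > fit.py <<'E'
from h import *
s=lambda x,y:np.array([130+x/2.2,120+y/2.2]); d=lambda x,y:np.array([240+x/2.5,140+y/2.5])
O=[("scene",k,s(*p)) for k,p in dict(fm=(390,380),fp=(580,192),lm=(266,284),lp=(472,122),he=(364,66),gt=(386,224),st=(452,197),bm=(390,472)).items()]
O+=[("side",k,d(*p)) for k,p in dict(fm=(84,177),fp=(127,484),lm=(221,126),lp=(297,416),he=(350,197),gt=(189,201),st=(211,322)).items()]
f=lambda v:np.concatenate([proj(c,pts(v)[k])-p for c,k,p in O]+[[(v[7]-.115)*300]])
r=least_squares(f,[.55,0,0,.2,2,.07,-.03,.115],loss="soft_l1")
print(np.round(r.x,4),r.cost)
for (c,k,p),e in zip(O,f(r.x).reshape(-1)[:2*len(O)].reshape(-1,2)):print(c,k,np.round(e,1))
for k,p in pts(r.x).items():print(k,np.round(p,4))
json.dump(r.x.tolist(),open("v.json","w"))
v=r.x
print("lid_edge",L(v,[0,-.13,.12],v[3]),"down",W(v,[0,-.13,.12]),"tin0",W(v,[.1,.14,.12]))
E
python3 fit.py
```

```text
[ 0.5146  0.0128  0.2716  0.2642  1.8173  0.0646 -0.0578  0.1137] 10.956381405415266
scene fm [-0.7 -2.5]
scene fp [-0.  -1.2]
scene lm [0.2 0.2]
scene lp [ 0.8 -1.4]
scene he [-1.1 -0.3]
scene gt [-0.3 -0.2]
scene st [-0.1 -0.8]
scene bm [0.6 0.5]
side fm [ 0.8 -0.3]
side fp [-0.4 -3.9]
side lm [-1.4  0.1]
side lp [ 0.6 -0.6]
side he [-1.2  1.8]
side gt [-0.3  0.1]
side st [-0.3 -0. ]
fm [ 0.7074 -0.1203  0.12  ]
fp [0.6108 0.2265 0.12  ]
lm [ 0.5795 -0.1559  0.1655]
lp [0.4829 0.1909 0.1655]
he [0.4572 0.0591 0.2659]
gt [ 0.5923 -0.0255  0.18  ]
st [0.5607 0.0879 0.148 ]
bm [ 0.7074 -0.1203  0.    ]
lid_edge [ 0.54284514 -0.114252    0.15895809] down [ 0.54944168 -0.11241479  0.12      ] tin0 [0.5733344  0.17451576 0.12      ]
```

```bash
cat >> h.py <<'E'
def dp(*targets):
    """case-frame TCP targets (m) -> dp in tool mm from the present pose; prints also yaw error about tool z"""
    v=json.load(open("v.json"));o=robot.get_obs();T=R.from_quat(o["tool_rot"]);p=np.array(o["position"])
    ci=R.from_euler('z',-v[2])
    print("t",round(o["time"],2),"case pos mm",np.round(1e3*ci.apply(p-[v[0],v[1],0]),1),"F case",np.round(ci.apply(o["ft_force"]),1),"grip",o["grip_width"])
    des=R.from_matrix(np.c_[[-1,0,0],[0,1,0],[0,0,-1]]);des=R.from_euler('z',v[2])*des
    print("rot",np.round((T.inv()*des).as_rotvec(),3))
    for t in targets: print(t,np.round(1e3*T.inv().apply(W(v,np.array(t))-p),1).tolist())
E
python3 -c "
from h import *
p=robot.get_obs()['position']
dp((0,-.13,.36),(0,-.13,.175))"
```

```text
t 1.1 case pos mm [-199.8  674.4  222.6] F case [ 0.4 -0.   0.5] grip 0.08699149348132505
rot [ 0.    -0.    -0.499]
(0, -0.13, 0.36) [-560.7, -610.4, -137.5]
(0, -0.13, 0.175) [-560.7, -610.4, 47.5]
```

```bash
python3 -m jog '{"dp":[[0,0,-50],[0,0,-100],[0,0,-138],[-34,-37,-138],[-67,-73,-138],[-101,-110,-138],[-135,-146,-138],[-168,-183,-138],[-202,-220,-138],[-235,-256,-138],[-269,-293,-138],[-303,-330,-138]],"delta_rot":[[0,0,-0.1],[0,0,-0.2],[0,0,-0.3],[0,0,-0.4],[0,0,-0.5],[0,0,-0.5],[0,0,-0.5],[0,0,-0.5],[0,0,-0.5],[0,0,-0.5],[0,0,-0.5],[0,0,-0.5]],"gripper":[-1,-1,-1,-1,-1,-1,-1,-1,-1,-1,-1,-1]}' 20; python3 -c "
from h import *
dp((0,-.13,.36),(0,-.13,.175))"
```

```text
time: 2.3
position: [0.362, 0.2176, 0.3609]
tool_rot: [-0.136, 0.991, 0.0, 0.001]
ft_force: [0.9, -0.2, 0.8]
grip_width: 0.0028
grip_force: 0.0
t 2.3 case pos mm [-92.  238.2 360.9] F case [ 0.8 -0.5  0.8] grip 0.0028276514597633
rot [0.    0.001 0.001]
(0, -0.13, 0.36) [-91.7, -368.3, 1.0]
(0, -0.13, 0.175) [-91.5, -368.3, 186.0]
```

```bash
python3 -m jog '{"dp":[[-11,-46,0],[-23,-92,0],[-34,-138,0],[-46,-184,0],[-57,-230,0],[-69,-276,0],[-80,-322,0],[-92,-368,0],[-92,-368,50],[-92,-368,100],[-92,-368,150],[-92,-368,180]],"delta_rot":[[0,0,0],[0,0,0],[0,0,0],[0,0,0],[0,0,0],[0,0,0],[0,0,0],[0,0,0],[0,0,0],[0,0,0],[0,0,0],[0,0,0]],"gripper":[-1,-1,-1,-1,-1,-1,-1,-1,-1,-1,-1,-1]}' 20; python3 -c "
from h import *
dp((0,-.13,.12))"
```

```text
time: 3.5
position: [0.5469, -0.1097, 0.1769]
tool_rot: [-0.135, 0.991, 0.001, -0.002]
ft_force: [-0.3, 0.0, 0.0]
grip_width: 0.0005
grip_force: 0.0
t 3.5 case pos mm [  -1.7 -126.7  176.9] F case [-0.3  0.1  0. ] grip 0.00046983199913625955
rot [ 0.003 -0.004 -0.   ]
(0, -0.13, 0.12) [-2.0, -3.5, 56.9]
```

```bash
python3 -m jog '{"dp":[[0,0,6],[0,0,12],[0,0,18],[0,0,23],[0,0,28],[0,0,33],[0,0,38],[0,0,43],[0,0,47],[0,0,51],[0,0,54],[0,0,54]],"delta_rot":[[0,0,0],[0,0,0],[0,0,0],[0,0,0],[0,0,0],[0,0,0],[0,0,0],[0,0,0],[0,0,0],[0,0,0],[0,0,0],[0,0,0]],"gripper":[-1,-1,-1,-1,-1,-1,-1,-1,-1,-1,-1,-1]}' 20; python3 -c "
from h import *
dp((0,-.13,.12))"
```

```text
time: 4.7
position: [0.5531, -0.1114, 0.1295]
tool_rot: [-0.136, 0.991, -0.002, 0.005]
ft_force: [2.8, -0.1, 5.5]
grip_width: 0.0004
grip_force: 2.7
t 4.7 case pos mm [   3.8 -130.   129.5] F case [ 2.7 -0.8  5.5] grip 0.00043482540434365487
rot [-0.006  0.008  0.   ]
(0, -0.13, 0.12) [3.8, 0.1, 9.5]
```

```bash
python3 -m jog '{"dp":[[0,0,1.5],[0,0,3],[0,0,4.5],[0,0,6],[0,0,7],[0,0,8],[0,0,8]],"delta_rot":[[0,0,0],[0,0,0],[0,0,0],[0,0,0],[0,0,0],[0,0,0],[0,0,0]],"gripper":[-1,-1,-1,-1,-1,-1,-1]}' 20; python3 -c "
from h import *
dp((0,-.13,.12))"
```

```text
time: 5.4
position: [0.5526, -0.1114, 0.1211]
tool_rot: [-0.136, 0.991, -0.002, 0.004]
ft_force: [3.3, -0.1, 4.8]
grip_width: 0.0005
grip_force: 2.5
t 5.4 case pos mm [   3.3 -129.9  121.1] F case [ 3.1 -1.   4.8] grip 0.000546965561467749
rot [-0.005  0.007  0.   ]
(0, -0.13, 0.12) [3.3, -0.1, 1.1]
```

```bash
python3 -m jog '{"dp":[[0,0,1],[0,0,2],[0,0,3],[0,0,4],[0,0,4]],"delta_rot":[[0,0,0],[0,0,0],[0,0,0],[0,0,0],[0,0,0]],"gripper":[-1,-1,-1,-1,-1]}' 20; python3 -c "
from h import *
dp((0,-.13,.12))"
```

```text
time: 5.9
position: [0.5527, -0.1115, 0.1202]
tool_rot: [-0.136, 0.991, -0.002, 0.004]
ft_force: [-1.2, 2.5, 24.6]
grip_width: 0.0004
grip_force: 12.2
t 5.9 case pos mm [   3.4 -129.9  120.2] F case [-0.5  2.7 24.6] grip 0.00039460507534765294
rot [-0.006  0.008  0.001]
(0, -0.13, 0.12) [3.4, -0.1, 0.2]
```

```bash
python3 -m jog '{"dp":[[0,0,-30],[0,0,-80],[0,0,-130],[0,0,-180],[12,40,-190],[24,80,-190],[36,120,-190],[48,160,-190],[55,190,-190],[55,190,-190]],"delta_rot":[[0,0,0],[0,0,0],[0,0,0],[0,0,0],[0,0,0],[0,0,0],[0,0,0],[0,0,0],[0,0,0],[0,0,0]],"gripper":[-1,-1,-1,-1,-1,-1,-1,-1,-1,-1]}' 20; python3 -c "
from h import *
import cv2
im=robot.camera('side');im2=robot.camera('scene')
a=im[140:380,240:460,::-1];a=cv2.resize(a,None,fx=1.8,fy=1.8,interpolation=2)
b=im2[120:340,170:410,::-1];b=cv2.resize(b,None,fx=1.6,fy=1.963636,interpolation=2)
cv2.imwrite('pics/c.png',np.hstack([a,b[:a.shape[0]]]))
print(a.shape,b.shape)
dp((-.045,.06,.31),(-.045,.06,.205))"
```

```text
time: 6.9
position: [0.4417, 0.0605, 0.3052]
tool_rot: [-0.138, 0.99, 0.0, -0.001]
ft_force: [0.9, -0.6, -0.2]
grip_width: 0.0003
grip_force: 0.0
(432, 396, 3) (432, 384, 3)
t 7.0 case pos mm [-55.   62.2 305.4] F case [ 0.5  0.2 -0.8] grip 0.0005089138040352915
rot [-0.001  0.001  0.002]
(-0.045, 0.06, 0.31) [-10.0, -2.3, -4.6]
(-0.045, 0.06, 0.205) [-9.9, -2.1, 100.4]
```

View pics/c.png

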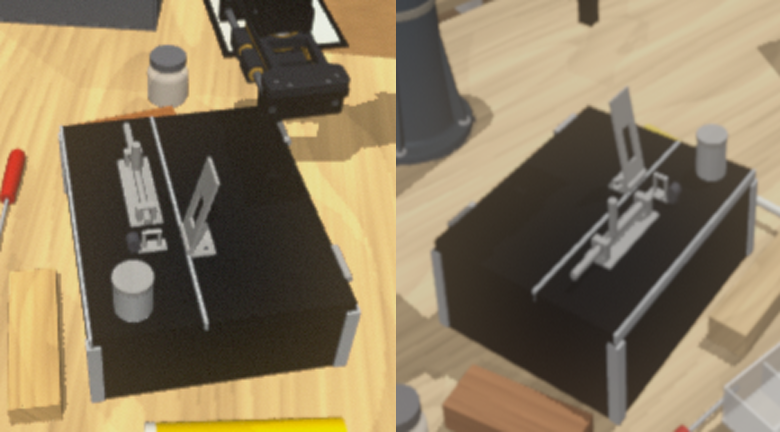

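The picture shows the lid shut flush and the hasp standing near upright, with its end at about (313,166) in the scene image. The gripper is behind it. I'll check the projections and then descend behind the hasp.

```bash
python3 -c "
from h import *
v=json.load(open('v.json'));v[3]=0
print(proj('scene',pts(v)['he']),proj('side',pts(v)['he']),proj('scene',robot.get_obs()['position']))"
python3 -m jog '{"dp":[[-4,-2,40],[-4,-2,80],[-4,-2,100],[-4,-2,100],[-4,-2,100]],"delta_rot":[[0,0,0],[0,0,0],[0,0,0],[0,0,0],[0,0,0]],"gripper":[-1,-1,-1,-1,-1]}' 20; python3 -c "
from h import *
T=[]
for a in [1.75,1.57,1.4,1.2,1.0,.8,.6,.45,.3]:
    r=95-2*a;T.append(((20+r*np.cos(a)-2*np.sin(a)-9.5)/1e3,.06,(126+r*np.sin(a)+2*np.cos(a))/1e3))
dp(*T)"
```

```text
[308.19158109 167.16345932] [359.70641457 235.26033164] [289.86165646 131.67300265]
time: 7.5
position: [0.4505, 0.056, 0.2048]
tool_rot: [-0.135, 0.991, -0.0, 0.0]
ft_force: [0.1, -0.1, 0.6]
grip_width: 0.0007
grip_force: 0.0
t 7.5 case pos mm [-50.1  58.8 204.8] F case [ 0.1 -0.2  0.6] grip 0.0006982765604179101
rot [-0.001  0.    -0.001]
(np.float64(-0.007777485985676401), 0.06, np.float64(0.21567822202766623)) [-42.3, 1.2, -10.8]
(np.float64(0.008573151205784288), 0.06, np.float64(0.2178615635275398)) [-58.7, 1.2, -13.0]
(np.float64(0.0242000711154253), 0.06, np.float64(0.21719839939073654)) [-74.3, 1.2, -12.3]
(np.float64(0.04219024989260552), 0.06, np.float64(0.2130315348695185)) [-92.3, 1.2, -8.2]
(np.float64(0.059065172476121204), 0.06, np.float64(0.20533740619887064)) [-109.2, 1.2, -0.5]
(np.float64(0.07413769447122621), 0.06, np.float64(0.19439447230870976)) [-124.2, 1.3, 10.5]
(np.float64(0.08678719573173775), 0.06, np.float64(0.18061413523427367)) [-136.9, 1.3, 24.3]
(np.float64(0.09436214126316443), 0.06, np.float64(0.1687311509645721)) [-144.5, 1.3, 36.2]
(np.float64(0.10009272416013454), 0.06, np.float64(0.15580778048708166)) [-150.2, 1.3, 49.1]
```

```bash
python3 -m jog '{"dp":[[-15,1,0],[-30,1,-5],[-42,1,-8],[-50,1,-10],[-58,1,-10],[-66,1,-10],[-74,1,-10],[-83,1,-9],[-92,1,-7],[-100,1,-4],[-109,1,0],[-109,1,0]],"delta_rot":[[0,0,0],[0,0,0],[0,0,0],[0,0,0],[0,0,0],[0,0,0],[0,0,0],[0,0,0],[0,0,0],[0,0,0],[0,0,0],[0,0,0]],"gripper":[-1,-1,-1,-1,-1,-1,-1,-1,-1,-1,-1,-1]}' 20; python3 -c "
from h import *
dp((.074,.06,.194),(.087,.06,.1806),(.0945,.06,.169),(.1,.06,.156))"
```

```text
time: 8.7
position: [0.5555, 0.0876, 0.2038]
tool_rot: [-0.136, 0.991, 0.0, 0.0]
ft_force: [-0.6, 0.2, -0.2]
grip_width: 0.0004
grip_force: 0.0
t 8.7 case pos mm [ 59.5  61.1 203.8] F case [-0.5  0.3 -0.2] grip 0.0004065768211482955
rot [0.    0.001 0.001]
(0.074, 0.06, 0.194) [-14.5, -1.1, 9.8]
(0.087, 0.06, 0.1806) [-27.5, -1.1, 23.2]
(0.0945, 0.06, 0.169) [-35.0, -1.1, 34.8]
(0.1, 0.06, 0.156) [-40.5, -1.1, 47.8]
```

```bash
python3 -c "
from h import *
import cv2
im2=robot.camera('scene');b=im2[110:310,200:400,::-1];cv2.imwrite('pics/d.png',cv2.resize(b,None,fx=2.5,fy=2.5,interpolation=2))"
```

```text
(no output)
```

View pics/d.png

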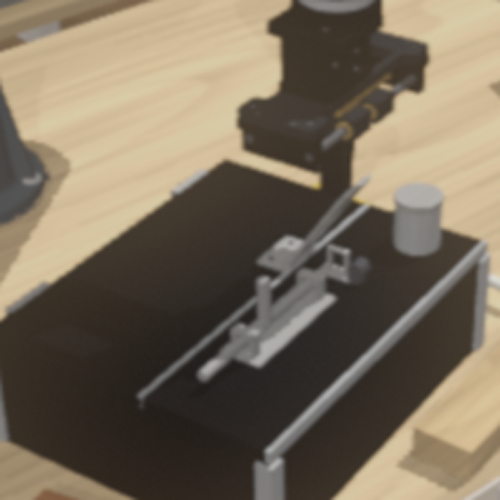

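The strap now leans forward, with its end at about (365,180) in the crop, in front of the finger. I'll continue along the arc down to about 0.3 rad.

```bash
python3 -m jog '{"dp":[[-7,-1,4],[-14,-1,10],[-21,-1,16],[-27,-1,23],[-31,-1,29],[-35,-1,35],[-38,-1,41],[-41,-1,47],[-45,-1,49],[-49,-1,51],[-49,-1,53],[-49,-1,53]],"delta_rot":[[0,0,0],[0,0,0],[0,0,0],[0,0,0],[0,0,0],[0,0,0],[0,0,0],[0,0,0],[0,0,0],[0,0,0],[0,0,0],[0,0,0]],"gripper":[-1,-1,-1,-1,-1,-1,-1,-1,-1,-1,-1,-1]}' 20; python3 -c "
from h import *
import cv2
dp((.11,.06,.15),(.11,.06,.128))
im2=robot.camera('side');b=im2[190:340,260:420,::-1];cv2.imwrite('pics/e.png',cv2.resize(b,None,fx=3,fy=3,interpolation=2))
"
```

```text
time: 9.95
position: [0.6018, 0.0996, 0.1515]
tool_rot: [-0.136, 0.991, -0.0, 0.0]
ft_force: [-0.1, -0.1, 0.3]
grip_width: 0.0006
grip_force: 0.0
t 9.95 case pos mm [107.3  60.1 151.5] F case [-0.1 -0.1  0.3] grip 0.0005682689487171092
rot [-0.     0.     0.001]
(0.11, 0.06, 0.15) [-2.7, -0.1, 1.5]
(0.11, 0.06, 0.128) [-2.7, -0.1, 23.5]
```

View pics/e.png

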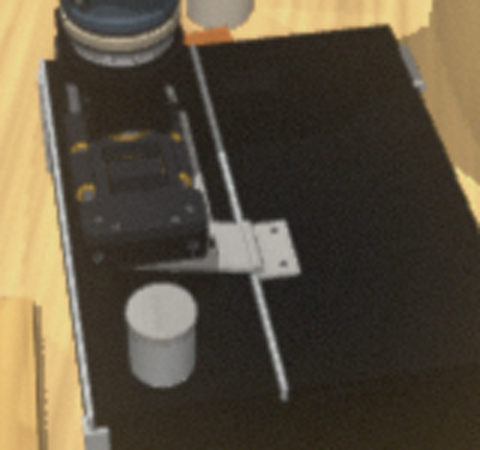

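The strap lies low under the gripper. I'll press straight down slowly.

```bash
python3 -m jog '{"dp":[[-3,0,3],[-3,0,6],[-3,0,9],[-3,0,11],[-3,0,12.5],[-3,0,14],[-3,0,15.5],[-3,0,17],[-3,0,18.5],[-3,0,20],[-3,0,21],[-3,0,21]],"delta_rot":[[0,0,0],[0,0,0],[0,0,0],[0,0,0],[0,0,0],[0,0,0],[0,0,0],[0,0,0],[0,0,0],[0,0,0],[0,0,0],[0,0,0]],"gripper":[-1,-1,-1,-1,-1,-1,-1,-1,-1,-1,-1,-1]}' 20; python3 -c "
from h import *
dp((.11,.06,.128))"
```

```text
time: 11.2
position: [0.6038, 0.1002, 0.13]
tool_rot: [-0.136, 0.991, 0.0, -0.001]
ft_force: [-0.2, -0.4, -0.1]
grip_width: 0.0004
grip_force: 0.0
t 11.2 case pos mm [109.4  60.3 130. ] F case [-0.3 -0.4 -0.1] grip 0.00042176151968651104
rot [ 0.    -0.002  0.001]
(0.11, 0.06, 0.128) [-0.6, -0.3, 2.0]
```

```bash
python3 -m jog '{"dp":[[0,0,1],[0,0,2],[0,0,3],[0,0,4],[0,0,4]],"delta_rot":[[0,0,0],[0,0,0],[0,0,0],[0,0,0],[0,0,0]],"gripper":[-1,-1,-1,-1,-1]}' 20; python3 -c "
from h import *
dp((.11,.06,.128))"
```

```text
time: 11.7
position: [0.6044, 0.1003, 0.1281]
tool_rot: [-0.136, 0.991, -0.0, 0.0]
ft_force: [-3.6, -0.3, 8.8]
grip_width: 0.0004
grip_force: 4.3
t 11.7 case pos mm [110.   60.2 128.1] F case [-3.5  0.7  8.8] grip 0.00038445493472170987
rot [-0.     0.     0.001]
(0.11, 0.06, 0.128) [-0.0, -0.2, 0.1]
```

```bash
python3 -m jog '{"dp":[[0,0,1],[0,0,2],[0,0,2],[0,0,2]],"delta_rot":[[0,0,0],[0,0,0],[0,0,0],[0,0,0]],"gripper":[-1,-1,-1,-1]}' 20; python3 -c "
from h import *
dp()"
python3 -m jog '{"dp":[[0,0,-20],[0,0,-60],[0,0,-90],[0,50,-90],[0,60,-90],[0,60,-90]],"delta_rot":[[0,0,0],[0,0,0],[0,0,0],[0,0,0],[0,0,0],[0,0,0]],"gripper":[-1,-1,-1,-1,-1,-1]}' 20; python3 -c "
from h import *
import cv2
v=json.load(open('v.json'))
dp((v[5],v[6]-.035,.22),(v[5],v[6]-.035,.162))
im2=robot.camera('scene');b=im2[160:300,250:400,::-1];cv2.imwrite('pics/f.png',cv2.resize(b,None,fx=4,fy=4,interpolation=2))"
```

```text
time: 12.1
position: [0.6044, 0.1003, 0.1278]
tool_rot: [-0.136, 0.991, -0.0, 0.0]
ft_force: [-5.3, -0.1, 16.6]
grip_width: 0.0007
grip_force: 8.5
t 12.1 case pos mm [110.   60.1 127.8] F case [-5.2  1.4 16.6] grip 0.0006540312252030565
rot [-0.001  0.001  0.001]
time: 12.7
position: [0.5873, 0.1597, 0.2145]
tool_rot: [-0.137, 0.991, 0.0, -0.0]
ft_force: [0.9, -0.1, 0.2]
grip_width: 0.0004
grip_force: 0.0
t 12.7 case pos mm [109.5 122.  214.5] F case [ 0.8 -0.4  0.2] grip 0.00042768397228446447
rot [ 0.    -0.001  0.004]
(0.06458217233580031, -0.09281365564049282, 0.22) [45.7, -214.7, -5.5]
(0.06458217233580031, -0.09281365564049282, 0.162) [45.7, -214.7, 52.5]
```

View pics/f.png

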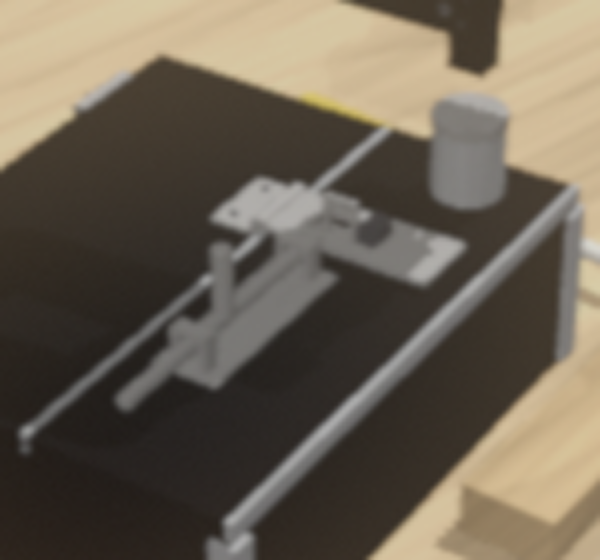

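The hasp is flat, with the nose and staple through it, and the grip top is at about (222,248) in the crop. Next I'll move behind the grip.

```bash
python3 -m jog '{"dp":[[0,0,-15],[10,-50,-15],[20,-100,-15],[32,-145,-15],[40,-185,-15],[46,-215,-15],[46,-215,-15],[46,-215,20],[46,-215,50],[46,-215,50]],"delta_rot":[[0,0,0],[0,0,0],[0,0,0],[0,0,0],[0,0,0],[0,0,0],[0,0,0],[0,0,0],[0,0,0],[0,0,0]],"gripper":[-1,-1,-1,-1,-1,-1,-1,-1,-1,-1]}' 20; python3 -c "
from h import *
v=json.load(open('v.json'))
dp((v[5],v[6]-.021,.162),(v[5],-.021,.162))"
```

```text
time: 13.75
position: [0.5981, -0.0607, 0.16]
tool_rot: [-0.135, 0.991, 0.002, -0.005]
ft_force: [-0.1, 0.6, -0.3]
grip_width: 0.0004
grip_force: 0.0
t 13.75 case pos mm [ 60.7 -93.2 160. ] F case [ 0.1  0.5 -0.3] grip 0.00043388711080441007
rot [ 0.006 -0.009 -0.   ]
(0.06458217233580031, -0.07881365564049282, 0.162) [-3.8, 14.4, -1.9]
(0.06458217233580031, -0.021, 0.162) [-3.8, 72.2, -1.6]
```

```bash
python3 -m jog '{"dp":[[-2,5,0],[-2,10,0],[-2,15,0],[-2,20,0],[-2,25,0],[-2,30,0],[-2,35,0],[-2,40,0],[-2,45,0],[-2,50,0],[-2,55,0],[-2,55,0]],"delta_rot":[[0,0,0],[0,0,0],[0,0,0],[0,0,0],[0,0,0],[0,0,0],[0,0,0],[0,0,0],[0,0,0],[0,0,0],[0,0,0],[0,0,0]],"gripper":[-1,-1,-1,-1,-1,-1,-1,-1,-1,-1,-1,-1]}' 20; python3 -c "
from h import *
dp()"
```

```text
time: 14.95
position: [0.5885, -0.0068, 0.1643]
tool_rot: [-0.136, 0.991, 0.001, -0.0]
ft_force: [0.8, -0.6, 0.8]
grip_width: 0.0004
grip_force: 0.7
t 14.95 case pos mm [ 66.  -38.7 164.3] F case [ 0.6 -0.7  0.8] grip 0.0004239278641112805
rot [ 0.001 -0.001  0.001]
```

```bash
python3 -m jog '{"dp":[[0,4,0],[0,8,0],[0,11,0],[0,13,0],[0,15,0],[0,15,0]],"delta_rot":[[0,0,0],[0,0,0],[0,0,0],[0,0,0],[0,0,0],[0,0,0]],"gripper":[-1,-1,-1,-1,-1,-1]}' 20; python3 -c "
from h import *
dp()"
```

```text
time: 15.55
position: [0.5846, 0.0071, 0.1644]
tool_rot: [-0.136, 0.991, 0.0, -0.0]
ft_force: [1.2, -0.9, -0.2]
grip_width: 0.0003
grip_force: 1.0
t 15.55 case pos mm [ 65.9 -24.3 164.4] F case [ 0.9 -1.2 -0.2] grip 0.0002691520645108985
rot [ 0.001 -0.001  0.001]
```

```bash
python3 -m jog '{"dp":[[0,2,0],[0,4,0],[0,5,0],[0,6,0],[0,6,0]],"delta_rot":[[0,0,0],[0,0,0],[0,0,0],[0,0,0],[0,0,0]],"gripper":[-1,-1,-1,-1,-1]}' 20; python3 -c "
from h import *
import cv2
dp()
im2=robot.camera('scene');b=im2[160:300,250:400,::-1];cv2.imwrite('pics/g.png',cv2.resize(b,None,fx=4,fy=4,interpolation=2))"
```

```text
time: 16.05
position: [0.5838, 0.0101, 0.1644]
tool_rot: [-0.136, 0.991, -0.002, 0.0]
ft_force: [1.5, -8.6, -2.4]
grip_width: 0.0001
grip_force: 4.4
t 16.05 case pos mm [ 66.  -21.2 164.4] F case [-0.9 -8.7 -2.4] grip 8.483318244394041e-05
rot [-0.005 -0.     0.002]
```

View pics/g.png

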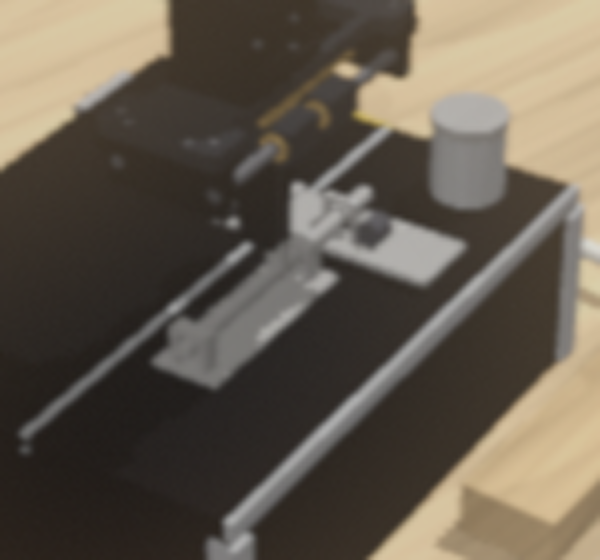

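The bolt passes through the staple. One more firm nudge will confirm the stop, then I'll retreat.

```bash
python3 -m jog '{"dp":[[0,1,0],[0,2,0],[0,3,0],[0,3,0],[0,3,0]],"delta_rot":[[0,0,0],[0,0,0],[0,0,0],[0,0,0],[0,0,0]],"gripper":[-1,-1,-1,-1,-1]}' 20; python3 -c "
from h import *
dp()"
python3 -m jog '{"dp":[[0,-8,0],[0,-18,0],[0,-20,0],[0,-20,-50],[0,-20,-100],[0,-20,-150],[40,-50,-150],[80,-80,-150],[100,-110,-150],[100,-110,-150]],"delta_rot":[[0,0,0],[0,0,0],[0,0,0],[0,0,0],[0,0,0],[0,0,0],[0,0,0],[0,0,0],[0,0,0],[0,0,0]],"gripper":[-1,-1,-1,-1,-1,-1,-1,-1,-1,-1]}' 20; python3 -c "
from h import *
import cv2
dp()
im2=robot.camera('scene');b=im2[160:300,250:400,::-1];cv2.imwrite('pics/i.png',cv2.resize(b,None,fx=4,fy=4,interpolation=2))"
```

```text
time: 16.6
position: [0.5838, 0.0103, 0.1645]
tool_rot: [-0.137, 0.991, -0.005, 0.001]
ft_force: [2.3, -15.1, -3.0]
grip_width: 0.0005
grip_force: 7.6
t 16.6 case pos mm [ 66.  -21.  164.5] F case [ -1.8 -15.1  -3. ] grip 0.00048438589839791167
rot [-0.009 -0.     0.002]
time: 17.6
position: [0.5142, -0.1202, 0.3148]
tool_rot: [-0.133, 0.991, -0.0, -0.0]
ft_force: [0.4, 1.5, 0.6]
grip_width: 0.0006
grip_force: 0.0
t 17.6 case pos mm [ -36.  -128.   314.8] F case [0.8 1.4 0.6] grip 0.000578527312427934
rot [-0.    -0.001 -0.004]
```

View pics/i.png

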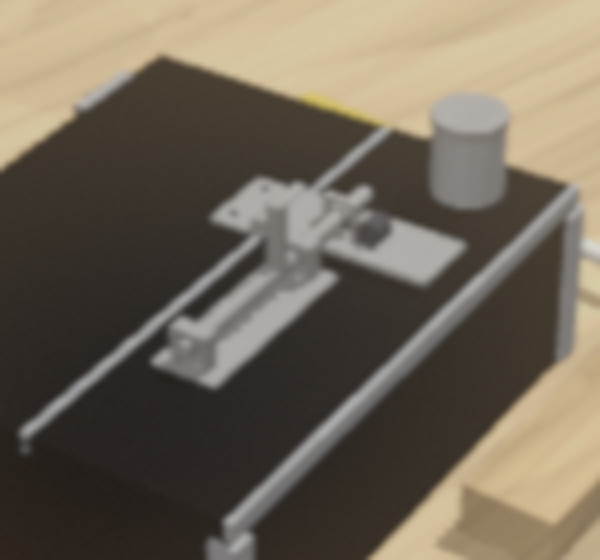

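The lid is shut and the strap is flat. The bolt is at its hard stop through the staple (grip at about (277,205) in the crop), and the tin hasn't moved. The robot is clear of everything.

```bash
python3 -c "
from rig import robot
print(robot.hand_in())"
```

```text
the job is handed in; nothing more can be done
None
```

The case is shut and the job handed in: the lid is down, the hasp is snapped flat over the staple, and the bolt is at its hard stop. My readings peaked at about 25 N and the tin stayed put; the loose things around the case I did not re-measure, and hand-in returned no verdict.

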